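Clamp a sample bottle in the sloping cradle of a bottle mixer

TASK

Load the small green-capped bottle that lies in front of the microscopes into the sloping cradle of the mixer, then clamp it down with the red-handled toggle clamp; the clamp may be found open or closed, so open it first if it is closed. At the end the bottle must lie flat in the cradle between the blue guides, cap uphill, its base down against the blue stop, with the clamp closed and its rubber pad pressing on it. Do not force the bottle into the cradle, and leave the other things on the bench where they are.

Things in the scene. Friction and masses are not known exactly. Their poses are not given: they have to be found in the camera images.
- bottle_mid (a point): Middle of a small white square bottle with a round green cap, lying on its side, 0.08 kg: half-way along its 84 mm and 17 mm above its underside. x runs along it from cap to base: cap 34 mm across from -42 to -16 mm, square body 34 x 34 mm from -16 to +42; z is up on the bench. Best taken across the 34 mm body here.
- bottle: The same bottle; origin at the centre of its underside, axes as bottle_mid.
- bottle_cap (a point): Middle of the outer end face of the green cap, 42 mm from bottle_mid. At the start the cap points roughly toward the robot, so the bottle must be turned about half a turn on its way to the cradle.
- mixer: White bottle mixer fixed on the bench, carrying the cradle; housing 170 x 120 mm, 36 mm high, not running. Origin at its underside, straight below the cradle's origin.
- cradle (a point): Sloping aluminium bed of the mixer, 152 x 56 mm, rising at 24 degrees roughly away from the robot. Origin on its surface, 78 mm above the bench, under the middle of the seated bottle; x uphill along the bed, y across, z square to it. A seated bottle has bottle_mid at (0, 0, 17) mm here, cap uphill. The clamp's steel cheeks, 26 mm across, 62 mm high, stand at x = 70 to 100 mm.
- stop (a point): Middle of the upper face of the blue stop at the bed's lower end, 22 mm high, at x = -42 mm in the cradle's frame. Four blue guides, 15 mm high, flank the bed at x = -41 to -25 and +24 to +40 mm; they flare by 25 degrees, inner faces 37 mm apart at the bed and 51 mm at the top; between them the sides are open for fingers.
- clamp (a joint): Angle of the toggle lever, rad: 0 = closed on an empty cradle, about 0.07 = closed on the bottle, 1.8 = fully open (arm up, handle leaning back away from the robot). Starts anywhere. The heavy handle tips it over centre: above about 0.85 it falls open, below it falls closed, within about 2 s; near 0.85 it may stay. It takes up to about 3 N at the handle.
- clamp_handle (a point): Middle of the red round grip (22 mm thick, 72 mm long; its free end is 123 mm from clamp_pivot), 86 mm from clamp_pivot. In the cradle's frame it lies from the pivot at 86 mm * (-cos(70 deg + q), 0, sin(70 deg + q)), q being the joint value: it swings toward +x as the clamp opens.
- clamp_pivot (a point): Pin of the toggle lever, fixed at x = 85, y = 0, z = 50 mm in the cradle's frame; the lever turns about the cradle's y axis.
- pad (a point): Black rubber pad, 18 mm across and 10 mm thick, under the end of the hold-down arm, 85 mm from the pin (this point: middle of its underside). With the clamp closed it sits over x = 0 of the cradle, 28 mm above the bed when empty; it presses on a seated bottle (34 mm thick) with about 1.7 N by the handle's weight.
- petri: Round petri dish, 60 mm across, 14 mm high, a bystander (origin centre of underside).
- rack: Grey tube rack, 136 x 69 x 86 mm, with two capped tubes, a bystander (origin centre of underside).
- amber: Brown reagent bottle with white cap, 44 mm across, 110 mm high, a bystander (origin centre of underside).
- marker_red: Marker pen with red cap, 132 x 17 mm, a bystander lying on the bench (origin centre of underside).
Mind the look-alikes: they are no part of the job. Of the things like the bottle, leave any that is yellow; of the rest the smaller one is meant.

How it is judged:
By the outcome, as a careful person would: the job done as asked, in the order asked, and still so for the second after the job is handed in, with the robot touching nothing.
It also fails if it takes over 72 s, if anything falls off the work surface, if the arm or the gripper's body presses on something with over 40 N, if the wrist force passes 120 N, or if a joint passes its speed limit or range.

ROBOT

A 6-joint arm with a two-finger parallel gripper is mounted at the origin on a cart in front of the work surface, level with it; the furniture and walls round the work are solid. World frame = base frame: x ahead of the robot, y to its left, z up, the work surface at z = 0. Lengths are in mm, angles in rad, forces in N, time in s.
With the tool pointing down it reaches from about 325 to 900 mm from the base axis. Payload 6.1 kg.
Tool frame: the origin (TCP) lies midway between the tips of the shut fingers; the grasp point (between the pads) lies 19 mm behind it (robot.grip_point_offset is the distance from the TCP to the grasp point, in mm); z points along the fingers, y is the line along which they close (so a half turn about z gives the same grasp; the last joint's range is limited). The gripper opens to 85 mm and grips with 20 to 120 N. Pads are 22 mm wide; open, the fingers measure 114 mm over their backs; the gripper's body (76 mm by 85 mm) begins 54 mm behind the grasp point. The pads swing forward as they close: fully open they stand 13 mm farther back than shut.
Start: joints at [-0.126, 0.22, 1.526, -0, 1.395, -0.126], TCP at [624.993, -0.003, 231.3] pointing down, gripper open.
Joint ranges: [-2.98, 2.98], [-0.91, 2.08], [0.09, 2.57], [-1.24, 4.39], [0.2, 2.65], [-2.68, 2.68]. Speed limits (rad/s): [2.57, 2.57, 3.01, 3.14, 3.14, 3.14].

INTERFACE

Orientations are given as a unit quaternion [x, y, z, w].
In Python, from bench import readout, camera, workorder, find_in, regions_of, mark_of, robot gives the robot as it stands.
- The arm moves only by the tool move_arm, never from a script. Its argument "targets" is a list of rows, each an object with "travel": the shift along the tool's x, y, z in units of 25 mm (1.0 is 25 mm), a list of three; "twist": the turn, a rotation vector about the tool's x, y, z in units of 5 degrees (1.0 is 5 degrees), a list of three; "grip": the finger opening in mm, from 0 to 85.4. In form: [{"travel": [tx, ty, tz], "twist": [ax, ay, az], "grip": grip}, ...]. A call has 1 to 20 rows; each row is the pose to reach, as a shift and turn from the pose commanded when the call began, along the tool's axes at that moment; what a row does not reach only later rows make up. A row lasts 1/12 s, in which the tool goes at most 41.7 mm and 7.16 degrees, less where a joint would pass 70% of its speed; a pose out of reach is approached as far as the arm can. A call with a gripper value outside its range is refused whole. The fingers move at their own pace and stop on an object; "newtons" is the grip in N (left out, the last holds). Time passes only in rows, so rows that repeat a pose let the fingers close. It gives the time, the measured TCP pose, the force, the opening and the grip force at its end, in the units of the state.
- readout.read_state(): the state, without advancing time (a new reading comes with each control period).
- camera(name): name is "scene" or "side" or "wrist"; returns a dict with "img" (420x560x3 uint8, red, green, blue), "depth" (420x560 float32, mm along the optical axis (not along the pixel's ray), 0 where there is no reading), "K" (3x3 intrinsics, pixels), "pose" (4x4, takes a point from camera to world coordinates). Camera axes: x right, y up, looking along -z (the intrinsics and any distortion apply to the point x, -y, -z); pixel columns grow to the right and rows downward; lengths in mm; the calibration is good to about 2 mm. A picture is of the moment at which its call begins.
- workorder.hand_in(): hands the job in; it is judged then, once.
Trained networks look in the newest picture that a camera, given by its name, has taken for a name from the list of things; names that differ only in an ending like _2 or _b are one class to them, and where a whole thing is asked for, a point or a joint stands for the part that bears it (a point fixed in the world has none). Each returns a list of dicts, best first, with "score" (0 to 1); they miss things now and then, are a little off and sometimes report something else, mostly with a low value. They report only what shows in the picture. A call takes as long as a camera call. They do not tell look-alikes from the thing itself.
- find_in(name, camera): "location" ([x, y, z] in mm, in world coordinates, good to about 4 mm: the middle of the surface that is visible of it).
- regions_of(name, camera): "mask" (420x560 bool, what is visible of it).
- mark_of(name, camera): "location" ([x, y, z] in mm, in world coordinates, good to about 4 mm: a listed point, or the origin of a listed thing).
The state is a dict: "time": time; "joints": joint angles; "dq": joint speeds; "joint_torque": joint torques, N m; "tcp_pos": TCP position; "ee_rot": TCP orientation; "force": force on the tool from outside, world axes, zero at the start; "moment": the same for the moment, N m; "finger_gap": finger opening in mm; "grasp_force": force on a finger pad.
Only numpy, scipy, OpenCV 4.12 (cv2) and the standard library are available. Lean on these libraries where they do the work, as an engineer would, in place of code of your own. Each camera call takes 0.05 s, during which the arm holds its last target. There are 200 camera calls.

## Working session

There is one attempt and no reset: what is moved stays moved. The work goes in short steps, Python scripts to look and compute and a tool call to move; the robot and the scene stay as the last step left them, time stands still between calls to the robot, and variables do not carry over. Pictures are saved under pics/ and viewed, at most 10 in all, crops included, and the job is handed in when it is done.

Besides the shell and the picture viewer there is one more tool, called after "Request:" in YAML: its name, and indented under it one key for each argument. move_arm: Moves the arm, as the interface text tells. Its arguments: {"type":"object","properties":{"targets":{"type":"array"},"newtons":{"type":"number"}},"required":["targets"]}

```bash
ls; mkdir -p pics
cat > h.py <<'E'
import numpy as np, cv2
from bench import readout, camera, workorder, find_in, regions_of, mark_of, robot
from scipy.spatial.transform import Rotation as R
np.set_printoptions(precision=1,suppress=True)
def cloud(c):
    d=c["depth"];v,u=np.mgrid[0:d.shape[0],0:d.shape[1]];K=c["K"]
    p=np.stack([(u-K[0,2])/K[0,0]*d,-(v-K[1,2])/K[1,1]*d,-d],-1)
    return p@c["pose"][:3,:3].T+c["pose"][:3,3]
def save(c,n): cv2.imwrite(f"pics/{n}.png",c["img"][:,:,::-1])
E
python3 - <<'E'
from h import *
s=readout.read_state();print(s["time"],s["tcp_pos"],s["ee_rot"])
ims=[]
for n in ["scene","side"]:
    c=camera(n);np.savez(f"{n}.npz",**c);save(c,n)
    print(n,c["pose"][:3,3])
    for t in ["bottle_mid","bottle_cap","bottle","mixer","cradle","stop","clamp_handle","clamp_pivot","pad","petri","rack","amber","marker_red"]:
        print(t,[(np.array(m["location"]).round(0).tolist(),round(m["score"],2)) for m in mark_of(t,n)][:4])
E
```

```text
pics
0.0 [624.4   0.1 230.2] [ 0.7  0.7 -0.  -0. ]
scene [-94.1 852.5 703. ]
bottle_mid [([411.0, -386.0, 22.0], 0.69), ([521.0, -270.0, 18.0], 0.62), ([478.0, -168.0, 17.0], 0.5), ([612.0, -135.0, 5.0], 0.22)]
bottle_cap [([376.0, -341.0, 22.0], 0.82), ([476.0, -266.0, 18.0], 0.64), ([461.0, -132.0, 18.0], 0.53)]
bottle [([418.0, -383.0, -1.0], 0.87), ([520.0, -270.0, 5.0], 0.69), ([474.0, -170.0, -0.0], 0.55)]
mixer [([538.0, 138.0, -4.0], 0.8), ([414.0, 304.0, 2.0], 0.67), ([370.0, -98.0, -3.0], 0.58)]
cradle [([540.0, 138.0, 77.0], 0.71)]
stop [([495.0, 128.0, 68.0], 0.83)]
clamp_handle [([537.0, 132.0, 215.0], 0.73), ([539.0, 138.0, 80.0], 0.63)]
clamp_pivot [([596.0, 154.0, 161.0], 0.6)]
pad [([530.0, 134.0, 106.0], 0.72)]
petri [([415.0, 303.0, 2.0], 0.83)]
rack [([632.0, 407.0, -2.0], 0.7)]
amber [([610.0, -137.0, 3.0], 0.83), ([528.0, 135.0, 102.0], 0.66)]
marker_red [([368.0, -99.0, -2.0], 0.73)]
side [ 358.7 -801.1  807.3]
bottle_mid [([416.0, -381.0, 22.0], 0.9), ([477.0, -170.0, 13.0], 0.6), ([525.0, -272.0, 14.0], 0.59)]
bottle_cap [([476.0, -267.0, 18.0], 0.81), ([376.0, -338.0, 25.0], 0.59), ([460.0, -131.0, 15.0], 0.58)]
bottle [([411.0, -380.0, -0.0], 0.84), ([479.0, -172.0, 3.0], 0.65), ([520.0, -272.0, 2.0], 0.63), ([370.0, -101.0, 1.0], 0.17)]
mixer [([538.0, 136.0, 1.0], 0.9)]
cradle [([538.0, 134.0, 81.0], 0.67)]
stop [([500.0, 124.0, 68.0], 0.8)]
clamp_handle [([534.0, 141.0, 220.0], 0.92), ([593.0, 148.0, 162.0], 0.6)]
clamp_pivot [([521.0, -272.0, 3.0], 0.72), ([590.0, 148.0, 159.0], 0.69)]
pad [([525.0, 136.0, 103.0], 0.66), ([517.0, -267.0, -0.0], 0.58), ([594.0, 150.0, 160.0], 0.39), ([477.0, -269.0, 19.0], 0.22)]
petri [([419.0, 310.0, -4.0], 0.67)]
rack [([634.0, 402.0, 2.0], 0.88)]
amber [([608.0, -135.0, -2.0], 0.85)]
marker_red [([372.0, -100.0, 0.0], 0.55)]
```

View pics/scene.png

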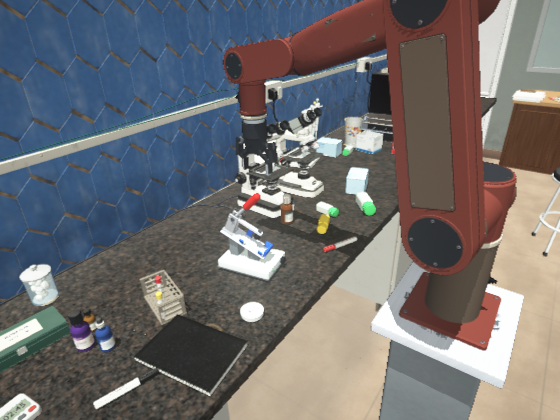

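View pics/side.png

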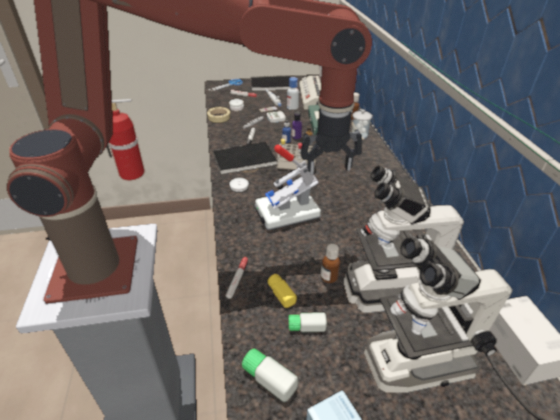

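The scene view shows the mixer near pixel (250,245) with its clamp closed and the red handle leaning toward the robot. The target bottle, small with a green cap, is at (327,209); the larger look-alike is at (366,203) and the yellow one at (323,224). In the side view the target is at (308,322). I'll go above the handle first, with the fingers turned across the lever.

Request:
move_arm:
  targets:
    - {"travel": [0, 0, -1], "twist": [0, 0, -1.4], "grip": 85}
    - {"travel": [0, 0, -2], "twist": [0, 0, -2.8], "grip": 85}
    - {"travel": [0, -1, -2], "twist": [0, 0, -4.2], "grip": 85}
    - {"travel": [1, -1.5, -2], "twist": [0, 0, -5.6], "grip": 85}
    - {"travel": [2, -2, -2], "twist": [0, 0, -7], "grip": 85}
    - {"travel": [3, -2.5, -2], "twist": [0, 0, -8.4], "grip": 85}
    - {"travel": [4, -3, -2], "twist": [0, 0, -9.8], "grip": 85}
    - {"travel": [5, -3.5, -2], "twist": [0, 0, -11.2], "grip": 85}
    - {"travel": [5.4, -3.72, -2], "twist": [0, 0, -12.6], "grip": 85}
    - {"travel": [5.4, -3.72, -2], "twist": [0, 0, -14], "grip": 85}
    - {"travel": [5.4, -3.72, -2], "twist": [0, 0, -15.4], "grip": 85}
    - {"travel": [5.4, -3.72, -2], "twist": [0, 0, -16.8], "grip": 85}
    - {"travel": [5.4, -3.72, -2], "twist": [0, 0, -18.2], "grip": 85}
    - {"travel": [5.4, -3.72, -2], "twist": [0, 0, -19.6], "grip": 85}
    - {"travel": [5.4, -3.72, -2], "twist": [0, 0, -20.8], "grip": 85}
    - {"travel": [5.4, -3.72, -2], "twist": [0, 0, -20.8], "grip": 85}
    - {"travel": [5.4, -3.72, -2], "twist": [0, 0, -20.8], "grip": 85}
  newtons: 25

```text
time: 2.82
tcp_pos: [532.0, 135.0, 281.3]
ee_rot: [-0.12, 0.993, -0.0, 0.0]
force: [0.8, 0.4, -0.6]
finger_gap: 85.0
grasp_force: 0.0
```

```bash
cat >> h.py <<'E'
psi=0.243; C0=np.array([538.4,136.4,78.])
def cr(psi=psi):
    s,c=np.sin(np.radians(24)),np.cos(np.radians(24)); cp,sp=np.cos(psi),np.sin(psi)
    return np.array([[c*cp,c*sp,s],[-sp,cp,0],[-s*cp,-s*sp,c]]).T
def st():
    s=readout.read_state(); r=R.from_quat(s["ee_rot"])
    print("t",round(s["time"],2),"tcp",np.array(s["tcp_pos"]),"x",r.as_matrix()[:,0].round(3),"y",r.as_matrix()[:,1].round(3),"z",r.as_matrix()[:,2].round(3),"q",np.round(s["joints"],2),"gap",round(s["finger_gap"],1),"F",np.array(s["force"]),"g",s["grasp_force"])
    return s,r
def go(pt,r,s,rot=None):
    t=r.inv().apply(np.array(pt)-s["tcp_pos"])/25
    out=[t.round(2).tolist()]
    if rot is not None: out.append((np.degrees((r.inv()*rot).as_rotvec())/5).round(2).tolist())
    return out
E
python3 - <<'E'
from h import *
s,r=st()
c=camera("wrist");save(c,"w1");P=cloud(c)
hsv=cv2.cvtColor(c["img"],cv2.COLOR_RGB2HSV)
m=((hsv[...,0]<8)|(hsv[...,0]>172))&(hsv[...,1]>150)&(hsv[...,2]>80)&(P[...,2]>150)&(P[...,2]<300)
q=P[m];print("red",len(q),q.mean(0),q.min(0),q.max(0))
for t in ["clamp_handle","clamp_pivot","stop","cradle"]:
    print(t,[(np.array(k["location"]),round(k["score"],2)) for k in mark_of(t,"wrist")][:3])
E
```

```text
t 2.82 tcp [532.  135.  281.3] x [-1.  -0.2 -0. ] y [-0.2  1.  -0. ] z [ 0. -0. -1.] q [ 0.1  0.   1.7 -0.   1.5 -1.7] gap 85.0 F [ 0.8  0.4 -0.6] g 0.0
red 335 [548.7 139.  219.8] [508.5 128.6 206.9] [562.4 148.8 248.9]
clamp_handle [(array([537.7, 134.6, 219.3]), 0.97), (array([628.6, 410.9,   1.1]), 0.66)]
clamp_pivot [(array([596.1, 149.9, 158.2]), 0.75)]
stop [(array([498.2, 131.2,  73.2]), 0.66)]
cradle [(array([536.9, 137.3,  81.3]), 0.88)]
```

Request:
move_arm:
  targets:
    - {"travel": [0, 0, 1], "twist": [0, 0, 0], "grip": 85}
    - {"travel": [0, 0, 2], "twist": [0, 0, 0], "grip": 85}
    - {"travel": [0, 0, 2.6], "twist": [0, 0, 0], "grip": 70}
    - {"travel": [0, 0, 3.05], "twist": [0, 0, 0], "grip": 40}
    - {"travel": [0, 0, 3.05], "twist": [0, 0, 0], "grip": 20}
    - {"travel": [0, 0, 3.05], "twist": [0, 0, 0], "grip": 15}
    - {"travel": [0, 0, 3.05], "twist": [0, 0, 0], "grip": 15}
    - {"travel": [0, 0, 3.05], "twist": [0, 0, 0], "grip": 15}
    - {"travel": [0, 0, 3.05], "twist": [0, 0, 0], "grip": 15}
    - {"travel": [0, 0, 3.05], "twist": [0, 0, 0], "grip": 15}
    - {"travel": [0, 0, 3.05], "twist": [0, 0, 0], "grip": 15}
  newtons: 20

```text
time: 3.98
tcp_pos: [532.7, 135.9, 206.6]
ee_rot: [-0.122, 0.993, 0.001, 0.001]
force: [-1.8, 5.7, 2.3]
finger_gap: 21.9
grasp_force: 20.2
```

Run:
```python
from h import *
s,r=st()
# arc in tool axes: tool x = -d, tool z = down
for th in range(134,35,-6):
    a=np.radians(th);a0=np.radians(134)
    print(th, round(-92*(np.cos(a)-np.cos(a0))/25,2), round(-92*(np.sin(a)-np.sin(a0))/25,2))
```

```text
t 3.98 tcp [532.7 135.9 206.6] x [-1.  -0.2 -0. ] y [-0.2  1.   0. ] z [ 0.  0. -1.] q [ 0.1  0.1  1.8  0.   1.3 -1.7] gap 21.9 F [-1.8  5.7  2.3] g 20.18083244562149
134 -0.0 -0.0
128 -0.29 -0.25
122 -0.61 -0.47
116 -0.94 -0.66
110 -1.3 -0.81
104 -1.67 -0.92
98 -2.04 -1.0
92 -2.43 -1.03
86 -2.81 -1.02
80 -3.2 -0.98
74 -3.57 -0.89
68 -3.93 -0.76
62 -4.28 -0.6
56 -4.61 -0.4
50 -4.92 -0.17
44 -5.2 0.09
38 -5.46 0.38
```

Request:
move_arm:
  targets:
    - {"travel": [-0.29, 0, -0.25], "twist": [0, 0, 0], "grip": 15}
    - {"travel": [-0.61, 0, -0.47], "twist": [0, 0, 0], "grip": 15}
    - {"travel": [-0.94, 0, -0.66], "twist": [0, 0, 0], "grip": 15}
    - {"travel": [-1.3, 0, -0.81], "twist": [0, 0, 0], "grip": 15}
    - {"travel": [-1.67, 0, -0.92], "twist": [0, 0, 0], "grip": 15}
    - {"travel": [-2.04, 0, -1.0], "twist": [0, 0, 0], "grip": 15}
    - {"travel": [-2.43, 0, -1.03], "twist": [0, 0, 0], "grip": 15}
    - {"travel": [-2.81, 0, -1.02], "twist": [0, 0, 0], "grip": 15}
    - {"travel": [-3.2, 0, -0.98], "twist": [0, 0, 0], "grip": 15}
    - {"travel": [-3.57, 0, -0.89], "twist": [0, 0, 0], "grip": 15}
    - {"travel": [-3.93, 0, -0.76], "twist": [0, 0, 0], "grip": 15}
    - {"travel": [-4.28, 0, -0.6], "twist": [0, 0, 0], "grip": 15}
    - {"travel": [-4.61, 0, -0.4], "twist": [0, 0, 0], "grip": 15}
    - {"travel": [-4.92, 0, -0.17], "twist": [0, 0, 0], "grip": 15}
    - {"travel": [-5.2, 0, 0.09], "twist": [0, 0, 0], "grip": 15}
    - {"travel": [-5.46, 0, 0.38], "twist": [0, 0, 0], "grip": 15}
    - {"travel": [-5.46, 0, 0.38], "twist": [0, 0, 0], "grip": 15}

```text
time: 5.4
tcp_pos: [669.5, 162.3, 197.8]
ee_rot: [-0.12, 0.993, -0.004, 0.004]
force: [7.8, -15.7, 3.6]
finger_gap: 21.5
grasp_force: 19.8
```

Run:
```python
from h import *
s,r=st()
```

```text
t 5.4 tcp [669.5 162.3 197.8] x [-1.  -0.2 -0. ] y [-0.2  1.  -0. ] z [ 0. -0. -1.] q [ 0.1  0.4  1.4 -0.   1.4 -1.7] gap 21.5 F [  7.8 -15.7   3.6] g 19.756806939840317
```

Request:
move_arm:
  targets:
    - {"travel": [0, 0, 0], "twist": [0, 0, 0], "grip": 60}
    - {"travel": [0, 0, 0], "twist": [0, 0, 0], "grip": 85}
    - {"travel": [0, 0, 0], "twist": [0, 0, 0], "grip": 85}
    - {"travel": [0, 0, 0], "twist": [0, 0, 0], "grip": 85}
    - {"travel": [0, 0, -1.5], "twist": [0, 0, 0], "grip": 85}
    - {"travel": [0, 0, -3], "twist": [0, 0, 0], "grip": 85}
    - {"travel": [0, 0, -4.4], "twist": [0, 0, 0], "grip": 85}
    - {"travel": [1.5, 0, -4.4], "twist": [0, 0, 0], "grip": 85}
    - {"travel": [3, 0, -4.4], "twist": [0, 0, 0], "grip": 85}
    - {"travel": [4.5, 0, -4.4], "twist": [0, 0, 0], "grip": 85}
    - {"travel": [6, 0, -4.4], "twist": [0, 0, 0], "grip": 85}
    - {"travel": [6.6, 0, -4.4], "twist": [0, 0, 0], "grip": 85}
    - {"travel": [6.6, 0, -4.4], "twist": [0, 0, 0], "grip": 85}
    - {"travel": [6.6, 0, -4.4], "twist": [0, 0, 0], "grip": 85}

```text
time: 6.57
tcp_pos: [504.2, 128.5, 306.4]
ee_rot: [-0.122, 0.993, 0.0, 0.001]
force: [0.0, 0.1, 0.7]
finger_gap: 85.1
grasp_force: 0.0
```

Run:
```python
from h import *
s,r=st()
c=camera("wrist");save(c,"w2");np.savez("w2.npz",**c);P=cloud(c)
print("cam",c["pose"][:3,3])
for t in ["cradle","stop","clamp_handle","clamp_pivot","pad"]:
    print(t,[(np.array(k["location"]),round(k["score"],2)) for k in mark_of(t,"wrist")][:3])
```

```text
t 6.57 tcp [504.2 128.5 306.4] x [-1.  -0.2 -0. ] y [-0.2  1.  -0. ] z [ 0.  0. -1.] q [ 0.1 -0.1  1.7  0.   1.5 -1.7] gap 85.1 F [0.  0.1 0.7] g 0.0
cam [431.1 110.5 448.3]
cradle [(array([536.2, 136. ,  80.7]), 0.93)]
stop [(array([537.4, 133.5,   4. ]), 0.73), (array([496.4, 128.5,  71.2]), 0.61)]
clamp_handle [(array([667.7, 161.7, 203.5]), 0.94)]
clamp_pivot [(array([596.5, 149.8, 156.6]), 0.7)]
pad [(array([561.8, 136.7, 237.1]), 0.57)]
```

View pics/w2.png

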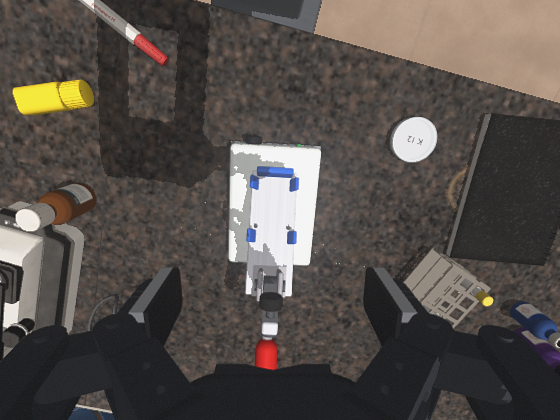

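The wrist view shows the clamp open, with the handle back at (266,350). The blue stop is at (275,172) and the four guides at (254,183), (295,184), (251,235) and (292,237), with the bed empty. I'll fit the cradle pose from the blue parts.

Run:
```python
from h import *
c=dict(np.load("w2.npz"));P=cloud(c)
hsv=cv2.cvtColor(c["img"],cv2.COLOR_RGB2HSV)
m=((hsv[...,0]>100)&(hsv[...,0]<125)&(hsv[...,1]>140)&(hsv[...,2]>80)).astype(np.uint8)
m[:, :235]=0;m[:,310:]=0;m[:160]=0;m[250:]=0
n,l,s,ce=cv2.connectedComponentsWithStats(m)
g={}
for i in range(1,n):
    if s[i,4]<15: continue
    q=P[(l==i)&(c["depth"]>0)];q=q[(q[:,2]>50)]
    print(s[i],ce[i],len(q),np.median(q,0),q.min(0),q.max(0)); 
# bed plane: bright px between
q=P[188:230,262:288].reshape(-1,3);q=q[(q[:,2]>50)&(q[:,2]<115)]
A=np.c_[q[:,:2],np.ones(len(q))];k=np.linalg.lstsq(A,q[:,2],rcond=None)[0];
print("bed grad",k,np.degrees(np.arctan(np.hypot(k[0],k[1]))),"heading",np.arctan2(k[1],k[0]),"z at C0",k@[538.4,136.4,1])
# project model with candidates
K=c["K"];W=np.linalg.inv(c["pose"])
def proj(p):
    p=(W[:3,:3]@p.T).T+W[:3,3]; return np.c_[K[0,0]*p[:,0]/-p[:,2]+K[0,2],-K[1,1]*p[:,1]/-p[:,2]+K[1,2]]
from scipy.optimize import least_squares
def model(x,y,psi):
    M=cr(psi);out=[]
    def box(x0,x1,s):
        pts=[]
        for X in (x0,x1):
            pts+= [[X,s*18.5,0],[X,s*25.5,15],[X,s*28,15],[X,s*28,0]]
        return np.array(pts)
    T=[np.array([[X,Y,Z] for X in(-42,-50) for Y in(-20,20) for Z in (0,22)])]
    for s_ in(1,-1):
        for a,b in((-41,-25),(24,40)): T.append(box(a,b,s_))
    return [proj(t@M.T+[x,y,78]) for t in T]
for x,y,p in((538.4,136.4,.243),(538,136.4,.19)):
    for t in model(x,y,p): print(t.min(0),t.max(0),(t.min(0)+t.max(0))/2)
```

```text
[268 167  25   8 139] [279.9 170.6] 139 [488.8 133.4  79. ] [483.9 119.6  76.5] [494.5 148.2  81.2]
[250 176   8  13  67] [253.6 183.3] 67 [512.3 107.   76.1] [503.9 101.9  66. ] [518.4 112.2  81.2]
[295 178   3  12  26] [296.4 183.9] 26 [499.9 156.9  78.1] [493.3 155.   74.2] [506.3 159.1  81.1]
[247 229   8  13  98] [250.5 235.2] 98 [568.2 117.6 101.6] [560.6 112.2  92.4] [576.8 123.6 107.3]
[287 232   9  12  41] [293.  238.5] 41 [559.1 167.6 104.3] [551.4 162.2  94.1] [569.1 170.  107.7]
bed grad [   0.4    0.1 -169.6] 23.986945627680807 heading 0.18678492671257005 z at C0 77.11428713706351
[255.1 165.3] [289.1 176.4] [272.1 170.9]
[287.  174.3] [295.5 189.9] [291.2 182.1]
[287.1 228.5] [295.9 242.5] [291.5 235.5]
[248.6 174.2] [257.3 189.8] [252.9 182. ]
[247.9 228.3] [256.8 242.4] [252.4 235.4]
[257.3 164.2] [291.6 177. ] [274.4 170.6]
[288.  175.2] [297.4 190.7] [292.7 183. ]
[285.6 229.2] [295.1 243.3] [290.4 236.2]
[250.  172.7] [258.9 188.7] [254.5 180.7]
[246.6 226.8] [256.  241.3] [251.3 234.1]
```

Request:
move_arm:
  targets:
    - {"travel": [0.3, -1.4, 0], "twist": [0, 0, 0.5], "grip": 85}
    - {"travel": [0.7, -2.9, 0], "twist": [0, 0, 1], "grip": 85}
    - {"travel": [1.05, -4.5, 0], "twist": [0, 0, 1.5], "grip": 85}
    - {"travel": [1.4, -6.1, 0], "twist": [0, 0, 2], "grip": 85}
    - {"travel": [1.8, -7.7, 0], "twist": [0, 0, 2.5], "grip": 85}
    - {"travel": [2.15, -9.3, 0], "twist": [0, 0, 3], "grip": 85}
    - {"travel": [2.5, -10.9, 0], "twist": [0, 0, 3.5], "grip": 85}
    - {"travel": [2.9, -12.5, 0], "twist": [0, 0, 4], "grip": 85}
    - {"travel": [3.25, -14, 0], "twist": [0, 0, 4], "grip": 85}
    - {"travel": [3.55, -15.3, 0], "twist": [0, 0, 4], "grip": 85}
    - {"travel": [3.55, -15.3, 1], "twist": [0, 0, 4], "grip": 85}
    - {"travel": [3.55, -15.3, 2], "twist": [0, 0, 4], "grip": 85}
    - {"travel": [3.55, -15.3, 3], "twist": [0, 0, 4], "grip": 85}
    - {"travel": [3.55, -15.3, 3], "twist": [0, 0, 4], "grip": 85}
    - {"travel": [3.55, -15.3, 3], "twist": [0, 0, 4], "grip": 85}

```text
time: 8.12
tcp_pos: [510.1, -264.1, 228.8]
ee_rot: [0.052, 0.999, 0.001, -0.002]
force: [0.2, 0.0, 0.7]
finger_gap: 85.0
grasp_force: 0.0
```

Run:
```python
from h import *
s,r=st()
c=camera("wrist");save(c,"w3");np.savez("w3.npz",**c);P=cloud(c)
for t in ["bottle_mid","bottle_cap"]:
    print(t,[(np.array(k["location"]),round(k["score"],2)) for k in mark_of(t,"wrist")][:4])
# geometry: points in a window standing above the bench
w=(abs(P[...,0]-520)<75)&(abs(P[...,1]+270)<55)&(P[...,2]>20)&(P[...,2]<45)&(c["depth"]>0)
q=P[w];print(len(q),np.percentile(q[:,2],[5,50,95]))
(cx,cy),(a,b),ang=cv2.minAreaRect(q[:,:2].astype(np.float32));print("rect",cx,cy,a,b,ang)
hsv=cv2.cvtColor(c["img"],cv2.COLOR_RGB2HSV)
g=w&(hsv[...,0]>45)&(hsv[...,0]<80)&(hsv[...,1]>120);b_=w&~g
print("cap",P[g].mean(0),"body",P[b_].mean(0),g.sum(),b_.sum())
d=P[b_].mean(0)-P[g].mean(0);print("heading",np.degrees(np.arctan2(d[1],d[0])))
```

```text
t 8.12 tcp [ 510.1 -264.1  228.8] x [-1.   0.1  0. ] y [0.1 1.  0. ] z [-0.  0. -1.] q [-0.6  0.1  1.7  0.   1.4 -2.1] gap 85.0 F [0.2 0.  0.7] g 0.0
bottle_mid [(array([ 415.3, -379.6,   19.3]), 0.98), (array([ 513.9, -271.4,   16.9]), 0.7)]
bottle_cap [(array([ 474.6, -266.3,   15. ]), 0.93), (array([ 459.2, -132.5,   16.8]), 0.84), (array([ 374.8, -342. ,   21.1]), 0.81)]
2135 [25.1 32.  33.8]
rect 517.8907470703125 -270.8686828613281 33.49110794067383 84.57360076904297 81.84791564941406
cap [ 488.5 -266.5   29.2] body [ 529.1 -272.4   32. ] 683 1452
heading -8.150731416278992
```

View pics/w3.png

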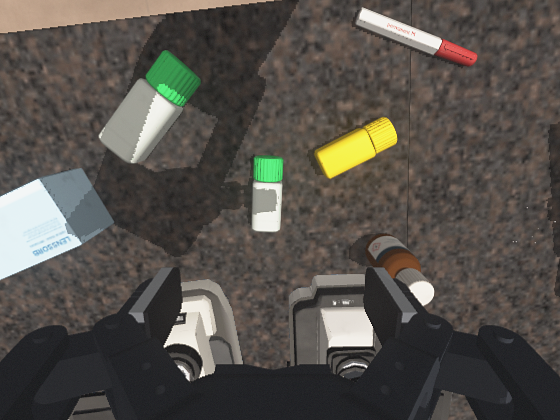

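The target bottle is at pixels (267,193), cap up in the picture. Its fitted outline is 33.5 x 84.6 mm with the top at 34 mm, which matches the small bottle. The neighbours are clear of the fingers.

Run:
```python
from h import *
s,r=st()
h=np.radians(81.85);Y=np.array([np.cos(h),np.sin(h),0]);Z=np.array([0,0,-1.]);rot=R.from_matrix(np.c_[np.cross(Y,Z),Y,Z])
print(go([517.9,-270.9,60],r,s,rot),go([517.9,-270.9,3],r,s,rot))
for n in("side","scene","w3"):
    c=dict(np.load(n+".npz"));P=cloud(c)
    w=(abs(P[...,0]-518)<75)&(abs(P[...,1]+271)<70)&(P[...,2]>45)&(P[...,2]<180)&(c["depth"]>0)
    if w.sum():print(n,w.sum(),P[w].min(0),P[w].max(0))
```

```text
t 8.27 tcp [ 511.9 -265.1  232.8] x [-1.   0.1 -0. ] y [ 0.1  1.  -0. ] z [ 0. -0. -1.] q [-0.6  0.1  1.7 -0.   1.4 -2.1] gap 84.9 F [ 0.1 -0.2  0.7] g 0.0
[[-0.24, -0.2, 6.91], [-0.02, 0.03, 0.43]] [[-0.24, -0.19, 9.19], [-0.02, 0.03, 0.43]]
```

Request:
move_arm:
  targets:
    - {"travel": [-0.3, -0.22, 1.4], "twist": [0, 0, 0.42], "grip": 75}
    - {"travel": [-0.3, -0.22, 2.8], "twist": [0, 0, 0.42], "grip": 65}
    - {"travel": [-0.3, -0.22, 4.2], "twist": [0, 0, 0.42], "grip": 62}
    - {"travel": [-0.3, -0.22, 5.6], "twist": [0, 0, 0.42], "grip": 62}
    - {"travel": [-0.3, -0.22, 7], "twist": [0, 0, 0.42], "grip": 62}
    - {"travel": [-0.3, -0.22, 8], "twist": [0, 0, 0.42], "grip": 62}
    - {"travel": [-0.3, -0.22, 8.7], "twist": [0, 0, 0.42], "grip": 62}
    - {"travel": [-0.3, -0.22, 9.1], "twist": [0, 0, 0.42], "grip": 62}
    - {"travel": [-0.3, -0.22, 9.1], "twist": [0, 0, 0.42], "grip": 62}
    - {"travel": [-0.3, -0.22, 9.1], "twist": [0, 0, 0.42], "grip": 45}
    - {"travel": [-0.3, -0.22, 9.1], "twist": [0, 0, 0.42], "grip": 30}
    - {"travel": [-0.3, -0.22, 9.1], "twist": [0, 0, 0.42], "grip": 28}
    - {"travel": [-0.3, -0.22, 9.1], "twist": [0, 0, 0.42], "grip": 28}
    - {"travel": [-0.3, -0.22, 9.1], "twist": [0, 0, 0.42], "grip": 28}
    - {"travel": [-0.3, -0.22, 9.1], "twist": [0, 0, 0.42], "grip": 28}
    - {"travel": [-0.3, -0.22, 9.1], "twist": [0, 0, 0.42], "grip": 28}
    - {"travel": [-0.3, -0.22, 9.1], "twist": [0, 0, 0.42], "grip": 28}
  newtons: 25

```text
time: 9.68
tcp_pos: [519.5, -272.0, 5.5]
ee_rot: [0.071, 0.998, -0.001, 0.002]
force: [0.3, 0.4, 6.4]
finger_gap: 33.1
grasp_force: 26.5
```

Request:
move_arm:
  targets:
    - {"travel": [0, 0, -1], "twist": [0, 0, 0], "grip": 28}
    - {"travel": [0, 0, -2.2], "twist": [0, 0, 0], "grip": 28}
    - {"travel": [0, 0, -3.5], "twist": [0, 0, 0], "grip": 28}
    - {"travel": [0, 0, -5], "twist": [0, 0, 0], "grip": 28}
    - {"travel": [0, 0, -6.5], "twist": [0, 0, 0], "grip": 28}
    - {"travel": [0, 0, -8], "twist": [0, 0, 0], "grip": 28}
    - {"travel": [0, 0, -8], "twist": [0, 0, 0], "grip": 28}

```text
time: 10.27
tcp_pos: [521.7, -273.5, 213.5]
ee_rot: [0.071, 0.997, -0.004, 0.007]
force: [1.3, -1.2, -0.0]
finger_gap: 33.4
grasp_force: 25.7
```

Run:
```python
from h import *
s,r=st()
c=camera("side");K=c["K"];W=np.linalg.inv(c["pose"])
a=W[:3,:3]@np.array(s["tcp_pos"])+W[:3,3];u=K[0,0]*a[0]/-a[2]+K[0,2];v=-K[1,1]*a[1]/-a[2]+K[1,2];print(u,v)
u,v=int(u),int(v);v0=max(0,v-130);u0=max(0,u-90)
im=c["img"][v0:v0+180,u0:u0+200];save({"img":cv2.resize(im,None,fx=3,fy=3,interpolation=cv2.INTER_CUBIC)},"s2")
w=camera("wrist");save(w,"w4")
P=cloud(w);hsv=cv2.cvtColor(w["img"],cv2.COLOR_RGB2HSV)
g=(hsv[...,0]>45)&(hsv[...,0]<80)&(hsv[...,1]>120)&(P[...,2]>150)
print(g.sum(),P[g].mean(0) if g.any() else 0)
if g.any():
    v_,u_=np.nonzero(g);L=r.inv().apply(P[g]-s["tcp_pos"]);print("cap in tool",L.min(0),L.max(0),np.median(L,0))
```

```text
t 10.27 tcp [ 521.7 -273.5  213.5] x [-1.   0.1 -0. ] y [ 0.1  1.  -0. ] z [ 0. -0. -1.] q [-0.6  0.1  1.7  0.   1.3 -2. ] gap 33.4 F [ 1.3 -1.2 -0. ] g 25.656275153160095
313.47586289315996 264.0335261957665
5398 [ 486.7 -267.9  232.1]
cap in tool [  18.5  -16.1 -138.5] [75.8 17.1  7.4] [ 35.7   0.4 -20.5]
```

View pics/s2.png

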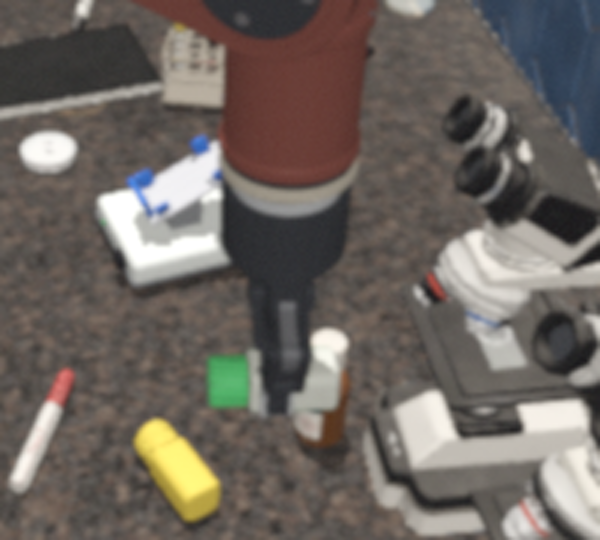

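No camera body shows on the wrist, only the round gripper body, so turning the tool uphill is safe. The bottle is held level with its cap toward the robot at (230,380) in the crop. Next I'll carry it to the mixer, turning it on the way.

Request:
move_arm:
  targets:
    - {"travel": [0, 0.5, -0.5], "twist": [0, 0, 1], "grip": 28}
    - {"travel": [0.2, 1.3, -1], "twist": [0, 0, 2.3], "grip": 28}
    - {"travel": [0.4, 2.2, -1.5], "twist": [0, 0, 3.6], "grip": 28}
    - {"travel": [0.6, 3.2, -1.5], "twist": [0, 0, 5], "grip": 28}
    - {"travel": [0.8, 4.2, -1.5], "twist": [0, 0, 6.4], "grip": 28}
    - {"travel": [1, 5.2, -1.5], "twist": [0, 0, 7.8], "grip": 28}
    - {"travel": [1.3, 6.2, -1.5], "twist": [0, 0, 9.2], "grip": 28}
    - {"travel": [1.6, 7.2, -1.5], "twist": [0, 0, 10.6], "grip": 28}
    - {"travel": [1.9, 8.2, -1.5], "twist": [0, 0, 12], "grip": 28}
    - {"travel": [2.2, 9.2, -1.5], "twist": [0, 0, 13.4], "grip": 28}
    - {"travel": [2.5, 10.2, -1.5], "twist": [0, 0, 14.8], "grip": 28}
    - {"travel": [2.8, 11.2, -1.5], "twist": [0, 0, 16.2], "grip": 28}
    - {"travel": [3, 12.2, -1.5], "twist": [0, 0, 17.6], "grip": 28}
    - {"travel": [3.2, 13.2, -1.5], "twist": [0, 0, 19], "grip": 28}
    - {"travel": [3.4, 14, -1.5], "twist": [0, 0, 20.4], "grip": 28}
    - {"travel": [3.6, 14.7, -1.5], "twist": [0, 0, 21.8], "grip": 28}
    - {"travel": [3.7, 15.2, -1.5], "twist": [0, 0, 23.2], "grip": 28}
    - {"travel": [3.72, 15.5, -1.5], "twist": [0, 0, 24.6], "grip": 28}
    - {"travel": [3.72, 15.5, -1.5], "twist": [0, 0, 26], "grip": 28}
    - {"travel": [3.72, 15.5, -1.5], "twist": [0, 0, 27.2], "grip": 28}

```text
time: 12.03
tcp_pos: [478.7, 126.5, 238.2]
ee_rot: [0.952, 0.306, -0.002, -0.0]
force: [-0.6, -0.6, -0.6]
finger_gap: 32.4
grasp_force: 25.6
```

Request:
move_arm:
  targets:
    - {"travel": [0, 0, 0], "twist": [0, 0, 1.4], "grip": 28}
    - {"travel": [0, 0, 0], "twist": [0, 0, 2.8], "grip": 28}
    - {"travel": [0, 0, 0], "twist": [0, 0, 4.2], "grip": 28}
    - {"travel": [0, 0, 0], "twist": [0, 0, 5.04], "grip": 28}
    - {"travel": [0, 0, 0], "twist": [0, 0, 5.04], "grip": 28}
    - {"travel": [0, 0, 0], "twist": [0, 0, 5.04], "grip": 28}

```text
time: 12.53
tcp_pos: [479.2, 125.9, 238.8]
ee_rot: [0.996, 0.094, -0.002, 0.0]
force: [-0.1, 0.5, -0.7]
finger_gap: 33.0
grasp_force: 25.6
```

```bash
sed -i 's/^psi=.*/psi=0.187; C0=np.array([539.5,137.0,78.])/' h.py
python3 - <<'E'
from h import *
s,r=st()
M=cr();Z=-M[:,2];X=M[:,0];rot=R.from_matrix(np.c_[X,np.cross(Z,X),Z])
for p in ([8,0,110],[8,0,45]): print(C0+M@np.array(p),go(C0+M@np.array(p),r,s,rot))
c=camera("wrist");P=cloud(c);np.savez("w5.npz",**c)
L=r.inv().apply((P-s["tcp_pos"]).reshape(-1,3)).reshape(P.shape)
hsv=cv2.cvtColor(c["img"],cv2.COLOR_RGB2HSV)
g=(hsv[...,0]>45)&(hsv[...,0]<80)&(hsv[...,1]>120)&(abs(L[...,1])<40)&(L[...,2]>-45)&(L[...,2]<10)
q=L[g];print("cap tool",len(q),np.percentile(q,[1,50,99],axis=0))
E
```

```text
t 12.53 tcp [479.2 125.9 238.8] x [ 1.   0.2 -0. ] y [ 0.2 -1.  -0. ] z [-0. -0. -1.] q [ 0.1 -0.1  1.8 -0.   1.4  1.5] gap 33.0 F [-0.1  0.5 -0.7] g 25.600261688232422
[502.7 130.  181.7] [[0.96, 0.01, 2.28], [-0.01, 4.83, 0.02]]
[528.7 135.  122.4] [[2.03, 0.02, 4.65], [-0.01, 4.83, 0.02]]
cap tool 5027 [[ 17.8 -15.9 -27.8]
 [ 32.5   0.2 -24.5]
 [ 43.   15.4  -8. ]]
```

Request:
move_arm:
  targets:
    - {"travel": [0.1, 0, 0.2], "twist": [0, 0.6, 0], "grip": 28}
    - {"travel": [0.2, 0, 0.5], "twist": [0, 1.3, 0], "grip": 28}
    - {"travel": [0.35, 0, 0.9], "twist": [0, 2.1, 0], "grip": 28}
    - {"travel": [0.5, 0, 1.3], "twist": [0, 2.9, 0], "grip": 28}
    - {"travel": [0.65, 0, 1.7], "twist": [0, 3.6, 0], "grip": 28}
    - {"travel": [0.8, 0, 2.05], "twist": [0, 4.3, 0], "grip": 28}
    - {"travel": [0.92, 0, 2.35], "twist": [0, 4.8, 0], "grip": 28}
    - {"travel": [0.92, 0, 2.35], "twist": [0, 4.8, 0], "grip": 28}
    - {"travel": [0.92, 0, 2.35], "twist": [0, 4.8, 0], "grip": 28}
    - {"travel": [0.92, 0, 2.35], "twist": [0, 4.8, 0], "grip": 28}

```text
time: 13.42
tcp_pos: [503.2, 130.2, 182.6]
ee_rot: [0.974, 0.092, 0.207, -0.019]
force: [-0.7, 0.2, -0.7]
finger_gap: 32.9
grasp_force: 25.6
```

Run:
```python
from h import *
M=cr();Z=-M[:,2];X=M[:,0];rot=R.from_matrix(np.c_[X,np.cross(Z,X),Z])
for n in("side","scene"):
    s,r=st();print("cradle coords of TCP",M.T@(np.array(s["tcp_pos"])-C0),"rot err deg",np.degrees((r.inv()*rot).as_rotvec()))
    c=camera(n);np.savez(n+"5.npz",**c)
    K=c["K"];W=np.linalg.inv(c["pose"]);a=W[:3,:3]@C0+W[:3,3];u=int(K[0,0]*a[0]/-a[2]+K[0,2]);v=int(-K[1,1]*a[1]/-a[2]+K[1,2])
    im=c["img"][max(0,v-70):v+50,u-65:u+65];im=cv2.resize(im,(390,360),interpolation=cv2.INTER_CUBIC)
    big=im if n=="side" else np.hstack([big,im])
save({"img":big},"b5")
c=camera("wrist");np.savez("w6.npz",**c)
s,r=st();P=cloud(c);L=(P-C0)@M
hsv=cv2.cvtColor(c["img"],cv2.COLOR_RGB2HSV)
m=((hsv[...,0]>100)&(hsv[...,0]<125)&(hsv[...,1]>140)&(hsv[...,2]>60)&(abs(L).max(-1)<60)).astype(np.uint8)
n,l,ss,ce=cv2.connectedComponentsWithStats(m)
for i in range(1,n):
    if ss[i,4]>12: q=L[l==i];print(ss[i],q.min(0),q.max(0))
g=(hsv[...,0]>45)&(hsv[...,0]<80)&(hsv[...,1]>120)&(abs(L[...,1])<40)&(L[...,2]<160)&(abs(L[...,0])<70);q=L[g];print("cap",len(q),np.percentile(q,[1,50,99],axis=0))
```

```text
t 13.42 tcp [503.2 130.2 182.6] x [0.9 0.2 0.4] y [ 0.2 -1.   0. ] z [ 0.4  0.1 -0.9] q [ 0.1 -0.3  2.2  0.1  0.8  1.4] gap 32.9 F [-0.7  0.2 -0.7] g 25.560704469680786
cradle coords of TCP [  8.8   0.1 110.6] rot err deg [0. 0. 0.]
t 13.47 tcp [503.6 130.3 183. ] x [0.9 0.2 0.4] y [ 0.2 -1.   0. ] z [ 0.4  0.1 -0.9] q [ 0.1 -0.3  2.2  0.1  0.8  1.4] gap 33.1 F [-0.   0.5  0.3] g 25.560623109340668
cradle coords of TCP [  9.3   0.1 110.8] rot err deg [ 0. -0.  0.]
t 13.57 tcp [503.7 130.3 182.9] x [0.9 0.2 0.4] y [ 0.2 -1.   0. ] z [ 0.4  0.1 -0.9] q [ 0.1 -0.3  2.2  0.1  0.8  1.4] gap 32.9 F [-0.4  0.4 -0.9] g 25.560857355594635
[235 175  12  20  87] [25.4 21.1  3.4] [39.2 29.4 16.1]
[296 175  14  19 195] [ 26.5 -28.5   0.3] [ 39.3 -19.1  15.9]
cap 5271 [[ 27.  -15.  113.2]
 [ 42.7   0.3 135.2]
 [ 52.2  15.7 138.9]]
```

View pics/b5.png

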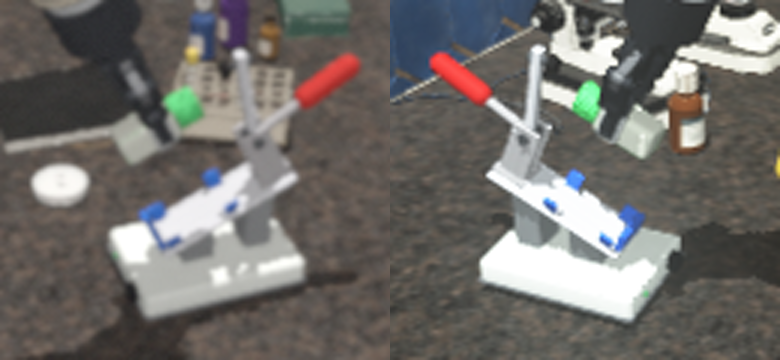

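The bottle is held parallel to the bed, cap uphill, in line with the guides (y error about 0.3 mm), and the clamp arm is up and clear. Descending to just above the bed.

Request:
move_arm:
  targets:
    - {"travel": [0, 0, 0.4], "twist": [0, 0, 0], "grip": 28}
    - {"travel": [0, 0, 0.9], "twist": [0, 0, 0], "grip": 28}
    - {"travel": [-0.1, 0, 1.5], "twist": [0, 0, 0], "grip": 28}
    - {"travel": [-0.2, 0, 2.1], "twist": [0, 0, 0], "grip": 28}
    - {"travel": [-0.24, 0, 2.6], "twist": [0, 0, 0], "grip": 28}
    - {"travel": [-0.24, 0, 3], "twist": [0, 0, 0], "grip": 28}
    - {"travel": [-0.24, 0, 3.3], "twist": [0, 0, 0], "grip": 28}
    - {"travel": [-0.24, 0, 3.6], "twist": [0, 0, 0], "grip": 28}
    - {"travel": [-0.24, 0, 3.8], "twist": [0, 0, 0], "grip": 28}
    - {"travel": [-0.24, 0, 3.95], "twist": [0, 0, 0], "grip": 28}
    - {"travel": [-0.24, 0, 4.05], "twist": [0, 0, 0], "grip": 28}
    - {"travel": [-0.24, 0, 4.05], "twist": [0, 0, 0], "grip": 28}
    - {"travel": [-0.24, 0, 4.05], "twist": [0, 0, 0], "grip": 28}

```text
time: 14.65
tcp_pos: [538.0, 136.9, 87.1]
ee_rot: [0.974, 0.091, 0.207, -0.019]
force: [-0.1, 0.2, -0.4]
finger_gap: 33.1
grasp_force: 25.6
```

```bash
cat > chk.py <<'E'
from h import *
M=cr();Z=-M[:,2];X=M[:,0];rot=R.from_matrix(np.c_[X,np.cross(Z,X),Z])
s,r=st();print("cradle TCP",M.T@(np.array(s["tcp_pos"])-C0),"F cradle",M.T@np.array(s["force"]),"rot err",np.degrees((r.inv()*rot).as_rotvec()))
c=camera("wrist");P=cloud(c);L=(P-C0)@M
hsv=cv2.cvtColor(c["img"],cv2.COLOR_RGB2HSV)
g=(hsv[...,0]>45)&(hsv[...,0]<80)&(hsv[...,1]>120)&(abs(L[...,1])<40)&(L[...,2]<160)&(abs(L[...,0])<90);q=L[g];print("cap",len(q),np.percentile(q,[1,50,99],axis=0))
E
python3 chk.py
```

```text
t 14.65 tcp [538.  136.9  87.1] x [0.9 0.2 0.4] y [ 0.2 -1.   0. ] z [ 0.4  0.1 -0.9] q [ 0.1 -0.1  2.2  0.1  0.6  1.4] gap 33.1 F [-0.1  0.2 -0.4] g 25.58989405632019
cradle TCP [2.4 0.2 8.9] F cradle [-0.2  0.2 -0.4] rot err [ 0. -0. -0.]
cap 5292 [[ 19.9 -15.1  11.5]
 [ 35.5   0.4  33.4]
 [ 45.1  15.8  37.1]]
```

Request:
move_arm:
  targets:
    - {"travel": [0, 0, 0.03], "twist": [0, 0, 0], "grip": 28}
    - {"travel": [0, 0, 0.06], "twist": [0, 0, 0], "grip": 28}
    - {"travel": [0, 0, 0.09], "twist": [0, 0, 0], "grip": 28}
    - {"travel": [-0.04, 0, 0.1], "twist": [0, 0, 0], "grip": 28}
    - {"travel": [-0.08, 0, 0.1], "twist": [0, 0, 0], "grip": 28}
    - {"travel": [-0.11, 0, 0.1], "twist": [0, 0, 0], "grip": 28}
    - {"travel": [-0.11, 0, 0.1], "twist": [0, 0, 0], "grip": 28}
    - {"travel": [-0.11, 0, 0.1], "twist": [0, 0, 0], "grip": 28}

```text
time: 15.37
tcp_pos: [536.4, 136.6, 83.5]
ee_rot: [0.974, 0.091, 0.207, -0.019]
force: [1.4, 0.0, -1.7]
finger_gap: 33.5
grasp_force: 25.5
```

```bash
python3 chk.py
```

```text
t 15.37 tcp [536.4 136.6  83.5] x [0.9 0.2 0.4] y [ 0.2 -1.   0. ] z [ 0.4  0.1 -0.9] q [ 0.1 -0.1  2.2  0.1  0.6  1.4] gap 33.5 F [ 1.4  0.  -1.7] g 25.508469343185425
cradle TCP [-0.6  0.2  6.3] F cradle [ 0.6 -0.2 -2.1] rot err [ 0. -0. -0.]
cap 5295 [[ 17.  -15.1   8.6]
 [ 32.6   0.4  30.8]
 [ 42.2  15.9  34.5]]
```

Request:
move_arm:
  targets:
    - {"travel": [0, 0, 0.02], "twist": [0, 0, 0], "grip": 28}
    - {"travel": [-0.02, 0, 0.02], "twist": [0, 0, 0], "grip": 28}
    - {"travel": [-0.04, 0, 0.02], "twist": [0, 0, 0], "grip": 28}
    - {"travel": [-0.04, 0, 0.02], "twist": [0, 0, 0], "grip": 28}

```text
time: 15.75
tcp_pos: [536.5, 136.6, 83.3]
ee_rot: [0.974, 0.091, 0.208, -0.019]
force: [3.1, 1.7, -1.5]
finger_gap: 32.7
grasp_force: 25.3
```

```bash
python3 chk.py
```

```text
t 15.75 tcp [536.5 136.6  83.3] x [0.9 0.2 0.4] y [ 0.2 -1.   0. ] z [ 0.4  0.1 -0.9] q [ 0.1 -0.1  2.2  0.1  0.6  1.4] gap 32.7 F [ 3.1  1.7 -1.5] g 25.293183624744415
cradle TCP [-0.6  0.1  6. ] F cradle [ 2.5  1.1 -2.7] rot err [ 0.  -0.1 -0. ]
cap 5300 [[ 16.9 -15.1   8. ]
 [ 32.5   0.3  30.6]
 [ 42.2  15.7  34.4]]
```

The bottle is on the bed against the stop: cap end at x = 42.2, top at z = 34.4, and a light 2.5 N reaction. Releasing it and backing off square to the bed.

Request:
move_arm:
  targets:
    - {"travel": [0, 0, 0], "twist": [0, 0, 0], "grip": 37}
    - {"travel": [0, 0, 0], "twist": [0, 0, 0], "grip": 42}
    - {"travel": [0, 0, 0], "twist": [0, 0, 0], "grip": 50}
    - {"travel": [0, 0, 0], "twist": [0, 0, 0], "grip": 60}
    - {"travel": [0, 0, 0], "twist": [0, 0, 0], "grip": 60}
    - {"travel": [0, 0, 0], "twist": [0, 0, 0], "grip": 60}
    - {"travel": [0, 0, -0.4], "twist": [0, 0, 0], "grip": 60}
    - {"travel": [0, 0, -1], "twist": [0, 0, 0], "grip": 60}
    - {"travel": [0, 0, -2], "twist": [0, 0, 0], "grip": 60}
    - {"travel": [0, 0, -3], "twist": [0, 0, 0], "grip": 60}
    - {"travel": [0, 0, -4], "twist": [0, 0, 0], "grip": 70}
    - {"travel": [0, 0, -5], "twist": [0, 0, 0], "grip": 85}
    - {"travel": [0, 0, -5], "twist": [0, 0, 0], "grip": 85}
    - {"travel": [0, 0, -5], "twist": [0, 0, 0], "grip": 85}

```text
time: 16.97
tcp_pos: [486.7, 127.1, 198.9]
ee_rot: [0.973, 0.091, 0.209, -0.019]
force: [-0.2, 0.7, 0.1]
finger_gap: 84.9
grasp_force: 0.0
```

```bash
python3 chk.py
python3 - <<'E'
from h import *
c=camera("wrist");save(c,"w7")
E
```

```text
t 16.97 tcp [486.7 127.1 198.9] x [0.9 0.2 0.4] y [ 0.2 -1.   0. ] z [ 0.4  0.1 -0.9] q [ 0.1 -0.4  2.2  0.1  0.9  1.4] gap 84.9 F [-0.2  0.7  0.1] g 0.0
cradle TCP [  0.1   0.1 132.4] F cradle [-0.   0.8  0.1] rot err [ 0.  -0.2 -0. ]
cap 1297 [[ 16.6 -15.1  14.7]
 [ 30.2   0.3  30.3]
 [ 42.1  15.8  33.7]]
```

View pics/w7.png

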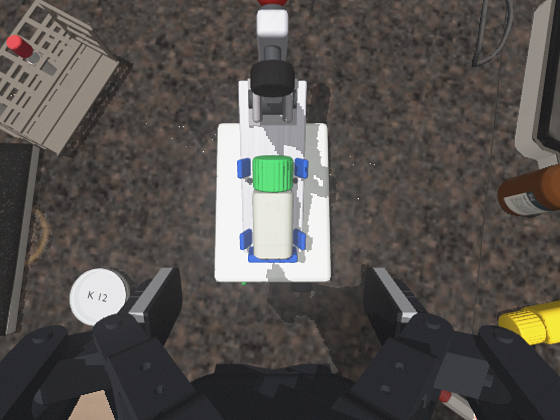

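The bottle lies between the guides with its cap uphill at (272,173) and its base on the stop at (272,258). The arm is still up. Next, to the handle.

Request:
move_arm:
  targets:
    - {"travel": [0.4, 0, -0.9], "twist": [0, -0.9, 0], "grip": 85}
    - {"travel": [0.8, 0, -1.8], "twist": [0, -1.9, 0], "grip": 85}
    - {"travel": [1.2, 0, -2.7], "twist": [0, -2.9, 0], "grip": 85}
    - {"travel": [1.68, 0, -3.76], "twist": [0, -3.9, 0], "grip": 85}
    - {"travel": [1.68, 0, -3.76], "twist": [0, -4.8, 0], "grip": 85}
    - {"travel": [2.8, 0, -3.3], "twist": [0, -4.8, 0], "grip": 85}
    - {"travel": [4, 0, -2.74], "twist": [0, -4.8, 0], "grip": 85}
    - {"travel": [5.2, 0, -2.2], "twist": [0, -4.8, 0], "grip": 85}
    - {"travel": [6.4, 0, -1.66], "twist": [0, -4.8, 0], "grip": 85}
    - {"travel": [7.6, 0, -1.13], "twist": [0, -4.8, 0], "grip": 85}
    - {"travel": [8.66, 0, -0.66], "twist": [0, -4.8, 0], "grip": 85}
    - {"travel": [8.66, 0, -0.66], "twist": [0, -4.8, 0], "grip": 85}
    - {"travel": [8.66, 0, -0.66], "twist": [0, -4.8, 0], "grip": 85}
    - {"travel": [8.66, 0, -0.66], "twist": [0, -4.8, 0], "grip": 85}

```text
time: 18.23
tcp_pos: [672.8, 162.5, 297.3]
ee_rot: [0.996, 0.093, -0.002, 0.0]
force: [0.2, -0.3, 0.3]
finger_gap: 85.1
grasp_force: 0.0
```

Run:
```python
from h import *
s,r=st()
print(go([673.3,162.3,186.6],r,s))
c=camera("scene")
for t in("clamp_handle","pad"): print([(np.array(k["location"]),round(k["score"],2)) for k in mark_of(t,"scene")][:2])
for th in list(range(31,128,6))+[128,130]:
    a=np.radians(th);a0=np.radians(31)
    print(th, round(92*(np.cos(a)-np.cos(a0))/25,2), round(-92*(np.sin(a)-np.sin(a0))/25,2))
```

```text
t 18.23 tcp [672.8 162.5 297.3] x [ 1.   0.2 -0. ] y [ 0.2 -1.  -0. ] z [-0. -0. -1.] q [0.1 0.3 1.2 0.  1.6 1.5] gap 85.1 F [ 0.2 -0.3  0.3] g 0.0
[[0.03, 0.01, 4.43]]
[(array([670.3, 160.5, 195.5]), 0.81), (array([413.6, 304.4,   1.9]), 0.29)]
[(array([560.9, 141. , 240.2]), 0.8)]
31 0.0 -0.0
37 -0.22 -0.32
43 -0.46 -0.61
49 -0.74 -0.88
55 -1.04 -1.12
61 -1.37 -1.32
67 -1.72 -1.49
73 -2.08 -1.62
79 -2.45 -1.72
85 -2.83 -1.77
91 -3.22 -1.78
97 -3.6 -1.76
103 -3.98 -1.69
109 -4.35 -1.58
115 -4.71 -1.44
121 -5.05 -1.26
127 -5.37 -1.04
128 -5.42 -1.0
130 -5.52 -0.92
```

Request:
move_arm:
  targets:
    - {"travel": [0, 0, 1.2], "twist": [0, 0, 0], "grip": 85}
    - {"travel": [0, 0, 2.4], "twist": [0, 0, 0], "grip": 85}
    - {"travel": [0, 0, 3.4], "twist": [0, 0, 0], "grip": 80}
    - {"travel": [0, 0, 4.1], "twist": [0, 0, 0], "grip": 60}
    - {"travel": [0, 0, 4.5], "twist": [0, 0, 0], "grip": 40}
    - {"travel": [0, 0, 4.5], "twist": [0, 0, 0], "grip": 20}
    - {"travel": [0, 0, 4.5], "twist": [0, 0, 0], "grip": 15}
    - {"travel": [0, 0, 4.5], "twist": [0, 0, 0], "grip": 15}
    - {"travel": [0, 0, 4.5], "twist": [0, 0, 0], "grip": 15}
    - {"travel": [0, 0, 4.5], "twist": [0, 0, 0], "grip": 15}
    - {"travel": [0, 0, 4.5], "twist": [0, 0, 0], "grip": 15}
    - {"travel": [0, 0, 4.5], "twist": [0, 0, 0], "grip": 15}
  newtons: 20

```text
time: 19.38
tcp_pos: [674.3, 162.8, 189.8]
ee_rot: [0.996, 0.093, 0.001, -0.0]
force: [-2.6, 0.9, 6.0]
finger_gap: 21.0
grasp_force: 22.9
```

Request:
move_arm:
  targets:
    - {"travel": [-0.22, 0, -0.32], "twist": [0, 0, 0], "grip": 15}
    - {"travel": [-0.46, 0, -0.61], "twist": [0, 0, 0], "grip": 15}
    - {"travel": [-0.74, 0, -0.88], "twist": [0, 0, 0], "grip": 15}
    - {"travel": [-1.04, 0, -1.12], "twist": [0, 0, 0], "grip": 15}
    - {"travel": [-1.37, 0, -1.32], "twist": [0, 0, 0], "grip": 15}
    - {"travel": [-1.72, 0, -1.49], "twist": [0, 0, 0], "grip": 15}
    - {"travel": [-2.08, 0, -1.62], "twist": [0, 0, 0], "grip": 15}
    - {"travel": [-2.45, 0, -1.72], "twist": [0, 0, 0], "grip": 15}
    - {"travel": [-2.83, 0, -1.77], "twist": [0, 0, 0], "grip": 15}
    - {"travel": [-3.22, 0, -1.78], "twist": [0, 0, 0], "grip": 15}
    - {"travel": [-3.6, 0, -1.76], "twist": [0, 0, 0], "grip": 15}
    - {"travel": [-3.98, 0, -1.69], "twist": [0, 0, 0], "grip": 15}
    - {"travel": [-4.35, 0, -1.58], "twist": [0, 0, 0], "grip": 15}
    - {"travel": [-4.71, 0, -1.44], "twist": [0, 0, 0], "grip": 15}
    - {"travel": [-4.9, 0, -1.34], "twist": [0, 0, 0], "grip": 15}
    - {"travel": [-5.05, 0, -1.26], "twist": [0, 0, 0], "grip": 15}
    - {"travel": [-5.21, 0, -1.15], "twist": [0, 0, 0], "grip": 15}
    - {"travel": [-5.21, 0, -1.15], "twist": [0, 0, 0], "grip": 15}
    - {"travel": [-5.21, 0, -1.15], "twist": [0, 0, 0], "grip": 15}

```text
time: 20.97
tcp_pos: [543.9, 138.1, 218.3]
ee_rot: [0.996, 0.093, -0.001, 0.0]
force: [-6.3, 1.2, 11.1]
finger_gap: 20.8
grasp_force: 22.2
```

Run:
```python
from h import *
s,r=st()
p=s["tcp_pos"]+np.array([0,0,19]);d=np.array([np.cos(psi),np.sin(psi)])
u=(p[:2]-C0[:2])@d-57.3;w=p[2]-158.2;print("angle",np.degrees(np.arctan2(w,u)),np.hypot(u,w))
```

```text
t 20.97 tcp [543.9 138.1 218.3] x [ 1.   0.2 -0. ] y [ 0.2 -1.   0. ] z [-0. -0. -1.] q [ 0.1  0.1  1.7 -0.   1.4  1.5] gap 20.8 F [-6.3  1.2 11.1] g 22.15996742248535
angle 123.71267209676844 95.08644163439044
```

Request:
move_arm:
  targets:
    - {"travel": [0, 0, 0], "twist": [0, 0, 0], "grip": 50}
    - {"travel": [0, 0, 0], "twist": [0, 0, 0], "grip": 80}
    - {"travel": [0, 0, 0], "twist": [0, 0, 0], "grip": 85}
    - {"travel": [0, 0, 0], "twist": [0, 0, 0], "grip": 85}
    - {"travel": [0, 0, 0], "twist": [0, 0, 0], "grip": 85}
    - {"travel": [0, 0, -1], "twist": [0, 0, 0], "grip": 85}
    - {"travel": [0, 0, -2], "twist": [0, 0, 0], "grip": 85}
    - {"travel": [0, 0, -3], "twist": [0, 0, 0], "grip": 85}
    - {"travel": [-1, 0, -4], "twist": [0, 0, 0], "grip": 85}
    - {"travel": [-2, 0, -4], "twist": [0, 0, 0], "grip": 85}
    - {"travel": [-3, 0, -4], "twist": [0, 0, 0], "grip": 85}
    - {"travel": [-3.5, 0, -4], "twist": [0, 0, 0], "grip": 85}
    - {"travel": [-3.5, 0, -4], "twist": [0, 0, 0], "grip": 85}
    - {"travel": [-3.5, 0, -4], "twist": [0, 0, 0], "grip": 85}
    - {"travel": [-3.5, 0, -4], "twist": [0, 0, 0], "grip": 85}
    - {"travel": [-3.5, 0, -4], "twist": [0, 0, 0], "grip": 85}
    - {"travel": [-3.5, 0, -4], "twist": [0, 0, 0], "grip": 85}
    - {"travel": [-3.5, 0, -4], "twist": [0, 0, 0], "grip": 85}

```text
time: 22.47
tcp_pos: [459.9, 122.1, 315.8]
ee_rot: [0.996, 0.093, -0.0, 0.0]
force: [-0.6, -0.2, 0.1]
finger_gap: 85.2
grasp_force: 0.0
```

```bash
python3 chk.py
python3 - <<'E'
from h import *
for n in("side","scene"):
    c=camera(n)
    print(n,[(t,np.array(k["location"]),round(k["score"],2)) for t in("clamp_handle","pad") for k in mark_of(t,n)[:1]])
    K=c["K"];W=np.linalg.inv(c["pose"]);a=W[:3,:3]@C0+W[:3,3];u=int(K[0,0]*a[0]/-a[2]+K[0,2]);v=int(-K[1,1]*a[1]/-a[2]+K[1,2])
    im=c["img"][max(0,v-70):v+50,u-65:u+65];im=cv2.resize(im,(390,360),interpolation=cv2.INTER_CUBIC)
    big=im if n=="side" else np.hstack([big,im])
save({"img":big},"b8")
E
```

```text
t 22.47 tcp [459.9 122.1 315.8] x [ 1.   0.2 -0. ] y [ 0.2 -1.  -0. ] z [-0. -0. -1.] q [ 0.1 -0.2  1.8 -0.   1.6  1.5] gap 85.2 F [-0.6 -0.2  0.1] g 0.0
cradle TCP [ 22.8   0.1 250.2] F cradle [-0.5 -0.1  0.4] rot err [ 0. 24. -0.]
cap 11 [[ 32.1 -14.9  18.2]
 [ 37.   15.8  18.7]
 [ 42.   15.9  21. ]]
side [('clamp_handle', array([539.8, 140.7, 226.4]), 0.58), ('pad', array([523.6, 138.2, 108. ]), 0.96)]
scene [('clamp_handle', array([542.8, 139.5, 221.1]), 0.83), ('pad', array([525.8, 136.4, 109.1]), 0.93)]
```

View pics/b8.png

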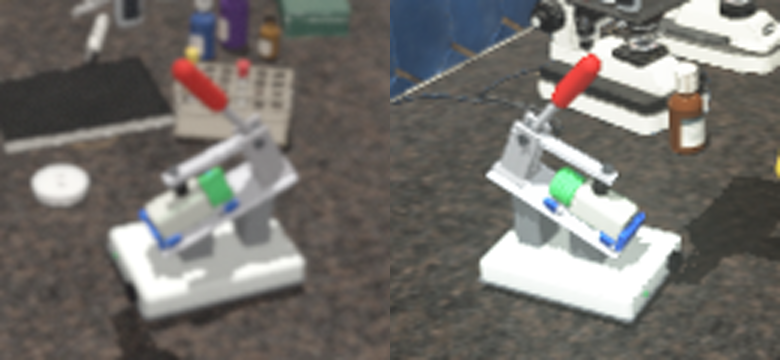

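The clamp is closed with its black pad on the bottle at (180,187) in the left crop. The measured pad height of 108–109 mm matches the 109 mm expected for a seated bottle. The robot is clear, so I'm handing in.

```bash
python3 -c "
from h import *
print(workorder.hand_in())"
```

```text
the job is handed in; nothing more can be done
None
```

The small green-capped bottle lies in the cradle between the blue guides, cap uphill and base against the stop, with the toggle clamp closed and its pad on it. I handed the job in at about 22.5 s of the 72 s allowed; no verdict came back.

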